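# Show and seat the proud core plate, then show the core print

### The job

The bench camera logs whatever a fingertip is held over: point at the core plate that stands proud of the other two in the slotted rack, holding the fingertips 2 to 3 cm above the middle of its top edge without touching for two seconds, and then press that plate gently straight down until it is fully home, level with the others. Last, log the core print that will be set on it (the cream ceramic piece with a wide round foot and a narrow tapered spigot) by pointing in the same way for two seconds just above its tip, never touching it. Lift nothing, and leave everything else where it is.

Things in the scene. Friction and masses are not known exactly. Their poses are not given: they have to be found in the camera images.
- rack: Fixed steel rack, base 150 x 170 mm and 12 mm thick, with two rows of 45 mm high steel blocks leaving three slots that run along its x axis, side by side along its y axis at -50, 0 and +50 mm. Origin: centre of the underside, on the bench; z up. A plate that is home has its top edge 102 mm above the bench.
- plate_proud_top (a point): The proud core plate, bare aluminium, 120 mm long, 90 mm high, 10 mm thick, one 36 mm round window, standing on edge in a slot of the rack and free to slide only up and down. It may be in any of the three slots and stands 18 to 30 mm higher than the other two at the start. This point is the middle of its top edge; its x axis runs along the 120 mm edge, y across the 10 mm thickness, z up.
- plate_proud (a joint): How far the proud plate stands above its home position, in m: 0 is fully home on a solid stop. Friction holds it where it is left; a steady push of about 3 to 6 N on its top edge slides it down.
- plate_two_top (a point): Another core plate, bare aluminium, 120 mm long, 90 mm high, 10 mm thick, one 36 mm round window, standing on edge in a slot of the rack and free to slide only up and down. Fully home at the start. This point is the middle of its top edge; its x axis runs along the 120 mm edge, y across the 10 mm thickness, z up.
- plate_two (a joint): Height of that plate above home, m; 0 at the start.
- plate_three_top (a point): The third core plate, bare aluminium, 120 mm long, 90 mm high, 10 mm thick, one 36 mm round window, standing on edge in a slot of the rack and free to slide only up and down. Fully home at the start. This point is the middle of its top edge; its x axis runs along the 120 mm edge, y across the 10 mm thickness, z up.
- plate_three (a joint): Height of that plate above home, m; 0 at the start.
- print: The core print, loose, 0.14 kg, cream ceramic: round foot 60 mm across and 16 mm high, then a spigot tapering from 34 to 24 mm across, 55 mm high in all, standing upright on the bench. Origin: centre of the underside.
- print_top (a point): Centre of the flat tip of the core print's spigot, 55 mm above the bench; z up.
- strainer: Bystander: cream ceramic strainer plug, a plain upturned cone 48 mm across at the foot, 66 mm across at its flat top, 42 mm high, no spigot. Origin: centre of the underside.
- rammer: Bystander: brass rammer head, foot 68 mm across, neck 28 mm across, 62 mm high. Origin: centre of the underside.
- pin: Bystander: bronze lifting pin standing on a 52 mm flange, stem 18 mm, ring eye on top, 84 mm high. Origin: centre of the underside.
- jar: Bystander: grey lidded jar, 64 mm across, 75 mm high, towards the far edge. Origin: centre of the underside.
- wrench: Bystander: steel wrench lying flat near the far edge.
Not all that is in view belongs to the job. Leave any blue or red look-alike of the print alone.

How it is judged:
By the outcome, as a careful person would: the job done as asked, in the order asked, and still so for the second after the job is handed in, with the robot touching nothing.
It also fails if it takes over 48 s, if anything falls off the work surface, if the arm or the gripper's body presses on something with over 40 N, if the wrist force passes 120 N, or if a joint passes its speed limit or range.

### The arm

A 6-joint arm with a two-finger parallel gripper is mounted at the origin on the work surface. World frame = base frame: x ahead of the robot, y to its left, z up, the work surface at z = 0. Lengths are in m, angles in rad, forces in N, time in s.
With the tool pointing down it reaches from about 0.4 to 0.825 m from the base axis. Payload 7 kg.
Tool frame: the origin (TCP) lies on the centre line of the jaws, within the pads' length; the fingertips stand ahead of it and the grasp point (between the pads) lies 8 mm behind it (r.nose_length is the z of the fingertips in the tool frame, in m); z points along the fingers, y is the direction in which the jaws open and shut (so a half turn about z gives the same grasp; the last joint's range is limited). The gripper opens to 85 mm and grips with 20 to 120 N. Pads are 22 mm wide; open, the fingers measure 114 mm over their backs; the gripper's body (76 mm by 85 mm) begins 54 mm behind the grasp point. The pads swing forward as they close: fully open they stand 13 mm farther back than shut.
Start: joints at [-0.88, 0.359, 0.012, 0, -1.224, -0.288], TCP at [0.265, -0.621, 0.242] pointing down, gripper open.
Joint ranges: [-3.07, 3.07], [-1.43, 2.12], [-1.02, 1.25], [-3.03, 1.67], [-3.05, -0], [-3.03, 3.03]. Speed limits (rad/s): [2.39, 2.39, 3.01, 3.14, 3.14, 3.14].

### API

Orientations are given as a rotation vector (axis times angle).
In Python, from bench import telemetry, eyes, r gives the robot as it stands.
- The arm moves only by the tool carry_out, never from a script. Its argument "commands" is text: rows parted by semicolons, each of 7 numbers parted by spaces: the opening in per cent of the stroke, from 0 (shut) to 100 (fully open), then the shift along the tool's x, y, z in m, then the turn, a rotation vector about the tool's x, y, z in degrees. A call has 1 to 8 rows; each row shifts and turns the pose as measured when the row begins, along the tool's axes as they then stand; what a row does not reach is not made up. A row lasts 1/10 s, in which the tool goes at most 50 mm and 8.59 degrees, less where a joint would pass 70% of its speed; a pose out of reach is approached as far as the arm can. A call with a gripper value outside its range is refused whole. The fingers move at their own pace and stop on an object; "newtons" is the grip in N (left out, the last holds). Time passes only in rows, so rows that do not move let the fingers close. It gives the time, the measured TCP pose, the force and the opening at its end, in the units of the state.
- telemetry.get_obs(): the state, without advancing time (a new reading comes with each control period).
- eyes.get_image(name): name is "scene" or "top" or "wrist"; returns a dict with "pixels" (400x640x3 uint8, red, green, blue), "fx", "fy", "cx", "cy" (pixels), "xyz" and "rotation" of the camera in the world. Camera axes: x right, y up, looking along -z (the intrinsics and any distortion apply to the point x, -y, -z); pixel columns grow to the right and rows downward; lengths in m; the calibration is good to about 2 mm. A picture is of the moment at which its call begins. There is no depth.
- r.hand_in(): hands the job in, once; it reports no verdict.
Trained networks look in a picture, given as the dict that the camera call returned (one of the last four; its "shot" number tells which), for a name from the list of things; names that differ only in an ending like _2 or _b are one class to them, and where a whole thing is asked for, a point or a joint stands for the part that bears it (a point fixed in the world has none). Each returns a list of dicts, best first, with "p" (0 to 1); they miss things now and then, are a little off and sometimes report something else, mostly with a low value. They report only what shows in the picture. A call takes as long as a camera call. They do not tell look-alikes from the thing itself.
- eyes.search_frame(picture, label): "box" ([left, top, right, bottom] in pixels, round what is visible of it).
- eyes.spot_point(picture, label): "centre" ([column, row] in pixels: a listed point, or the origin of a listed thing).
The state is a dict: "time_s": time; "qpos": joint angles; "qd": joint speeds; "tau": joint torques, N m; "tcp_pos": TCP position; "tcp_rot": TCP orientation; "force": force on the tool from outside, world axes, zero at the start; "ft_torque": the same for the moment, N m; "grip_width": finger opening in m.
Only numpy, scipy, OpenCV 4.12 (cv2) and the standard library are available. Lean on these libraries where they do the work, as an engineer would, in place of code of your own. Each camera call takes 0.05 s, during which the arm holds its last target. There are 200 camera calls.

## Working session

There is one attempt and no reset: what is moved stays moved. The work goes in short steps, Python scripts to look and compute and a tool call to move; the robot and the scene stay as the last step left them, time stands still between calls to the robot, and variables do not carry over. Pictures are saved under pics/ and viewed, about 8 in all and at most 12, crops included, and the job is handed in when it is done.

Besides the shell and the picture viewer there is one more tool, called after ">>>" by a JSON object that holds its "op" and its "data". carry_out: Moves the arm, as the interface text tells. Its arguments: {"type":"object","properties":{"commands":{"type":"string"},"newtons":{"type":"number"}},"required":["commands"]}

```bash
mkdir -p pics; cat > h.py <<'E'
import numpy as np, cv2
from bench import telemetry, eyes, r
from scipy.spatial.transform import Rotation as R
def rot(p):
    a=np.array(p["rotation"],float)
    if a.shape==(3,3): return a
    return (R.from_rotvec(a) if a.size==3 else R.from_quat(a)).as_matrix()
def ray(p,uv):
    d=np.array([(uv[0]-p["cx"])/p["fx"],-(uv[1]-p["cy"])/p["fy"],-1.])
    d=rot(p)@d; return np.array(p["xyz"]),d/np.linalg.norm(d)
def atz(p,uv,z):
    o,d=ray(p,uv); return o+d*(z-o[2])/d[2]
def tri(l):
    A=0;b=0
    for p,uv in l:
        o,d=ray(p,uv);P=np.eye(3)-np.outer(d,d);A=A+P;b=b+P@o
    return np.linalg.solve(A,b)
def proj(p,X):
    c=rot(p).T@(np.array(X)-p["xyz"]); return [p["cx"]-p["fx"]*c[0]/c[2],p["cy"]+p["fy"]*c[1]/c[2]]
def save(p,n): cv2.imwrite("pics/"+n,p["pixels"][:,:,::-1])
E
python3 - <<'E'
from h import *
np.set_printoptions(precision=4,suppress=True)
o=telemetry.get_obs();print(o,r.nose_length)
ps={}
for n in("scene","top"):
    p=eyes.get_image(n);ps[n]=p;save(p,n+"0.png");print(n,{k:v for k,v in p.items() if k!="pixels"})
    for l in("rack","plate_proud_top","plate_two_top","plate_three_top","print","print_top","pin","strainer","rammer","jar"):
        print(l,[(np.round(q["centre"]),round(q["p"],2)) for q in eyes.spot_point(p,l)[:3]])
E
```

```text
{'time_s': 0.0, 'qpos': array([-0.8799,  0.3594,  0.0111, -0.0004, -1.2241, -0.2881]), 'qd': array([-0.0002, -0.0007, -0.0007, -0.0002,  0.0006,  0.0016]), 'tau': array([  0.0003, -58.3317,  29.3411,   6.9363,  -0.006 ,  -0.    ]), 'tcp_pos': array([ 0.2644, -0.6206,  0.2414]), 'tcp_rot': array([ 0.6281, -3.0777, -0.0025]), 'force': array([ 0.1431, -0.6166, -0.3517]), 'ft_torque': array([ 0.0266, -0.02  , -0.0364]), 'grip_width': 0.08530328203885694} 0.011
scene {'fx': 460.1000655111643, 'fy': 460.1000655111643, 'cx': 319.5412637771971, 'cy': 196.81529941551196, 'xyz': array([1.2124, 0.3072, 0.7922]), 'rotation': array([0.4955, 0.7776, 1.9278]), 'shot': 1}
rack []
plate_proud_top [(array([430., 190.]), 0.67)]
plate_two_top [(array([449., 215.]), 0.97)]
plate_three_top [(array([411., 187.]), 0.68)]
print [(array([269., 207.]), 0.96), (array([305., 225.]), 0.93), (array([266., 242.]), 0.65)]
print_top [(array([268., 191.]), 0.9), (array([267., 231.]), 0.77), (array([306., 213.]), 0.76)]
pin [(array([221., 194.]), 0.94)]
strainer [(array([259., 163.]), 0.8)]
rammer [(array([293., 178.]), 0.8)]
jar [(array([313., 298.]), 0.68)]
top {'fx': 436.8900930426024, 'fy': 436.8900930426024, 'cx': 314.85409550041834, 'cy': 198.0225243732173, 'xyz': array([ 0.4435, -0.0059,  1.0134]), 'rotation': array([ 0.1493, -0.11  , -1.5849]), 'shot': 2}
rack [(array([229., 249.]), 0.78)]
plate_proud_top [(array([219., 242.]), 0.67)]
plate_two_top [(array([197., 240.]), 0.67)]
plate_three_top [(array([246., 255.]), 0.66)]
print [(array([332., 195.]), 0.95), (array([352., 163.]), 0.93), (array([378., 202.]), 0.88)]
print_top [(array([328., 194.]), 0.9), (array([357., 156.]), 0.81), (array([379., 199.]), 0.6)]
pin [(array([423., 195.]), 0.88)]
strainer [(array([427., 254.]), 0.77)]
rammer [(array([381., 255.]), 0.82)]
jar [(array([288., 134.]), 0.81)]
```

View pics/scene0.png

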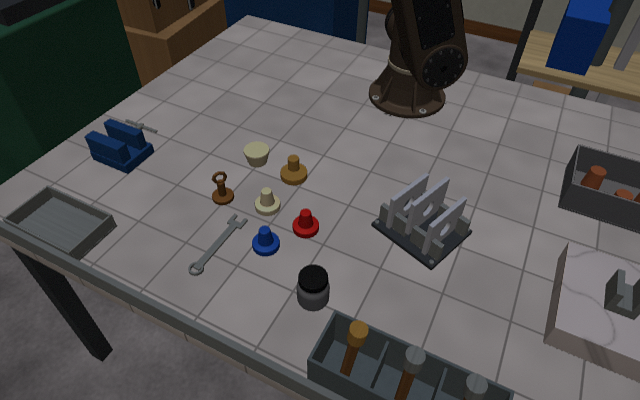

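View pics/top0.png

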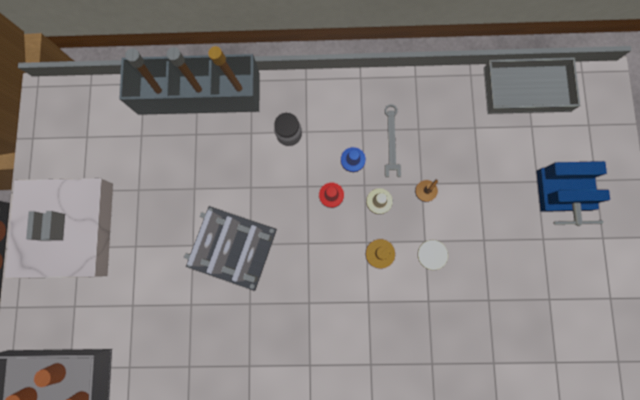

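Scene: the cream print stands at about (267,200), with red and blue look-alikes at (305,222) and (265,240). The rack is at about (421,222). In the top view the print is at (379,200) and the rack at (230,248). The plates need a zoom.

```bash
python3 - <<'E'
from h import *
np.set_printoptions(precision=4,suppress=True)
s=eyes.get_image("scene");t=eyes.get_image("top")
a=cv2.resize(s["pixels"][165:270,365:475],None,fx=3.6,fy=3.6,interpolation=cv2.INTER_CUBIC)
b=cv2.resize(t["pixels"][200:295,180:280],None,fx=3.98,fy=3.98,interpolation=cv2.INTER_CUBIC)
print(a.shape,b.shape)
cv2.imwrite("pics/z1.png",np.hstack([a,b])[:,:,::-1])
for l in("plate_proud","plate_two_top","rack"):
  for p in(s,t): print(l,[(np.round(q["box"]),round(q["p"],2)) for q in eyes.search_frame(p,l)[:4]])
print("print",tri([(s,(268,191)),(t,(379,199))]))
E
```

```text
(378, 396, 3) (378, 398, 3)
plate_proud [(array([406., 177., 446., 233.]), 0.84)]
plate_proud [(array([208., 218., 237., 274.]), 0.67)]
plate_two_top [(array([424., 200., 466., 254.]), 0.98)]
plate_two_top [(array([185., 210., 219., 267.]), 0.6)]
rack [(array([371., 203., 471., 267.]), 0.77)]
rack [(array([184., 209., 275., 291.]), 0.91)]
print [ 0.5984 -0.1256  0.0512]
```

View pics/z1.png

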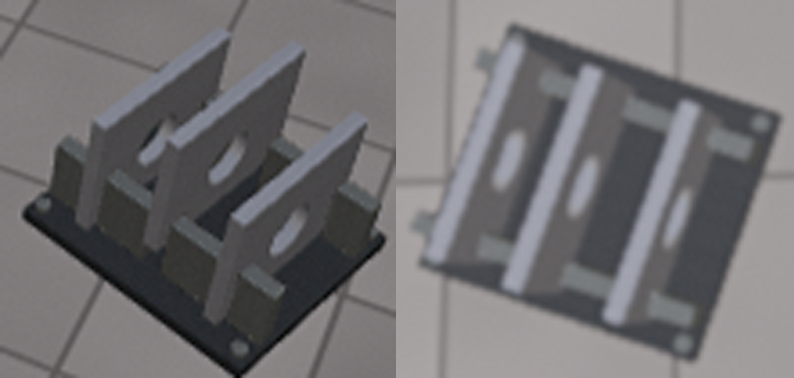

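Both crops show the middle plate as the proud one: its top edge is off the line halfway between its neighbours, at scene (431,191) and top (219,245).

```bash
python3 - <<'E'
from h import *
np.set_printoptions(precision=4,suppress=True)
s=eyes.get_image("scene");t=eyes.get_image("top")
S=lambda u,v:(s,(365+u/3.6,165+v/3.6)); T=lambda u,v:(t,(180+(u-396)/3.98,200+v/3.98))
pl={"A":[(98,125),(225,35),(613,318),(688,105)],"B":[(175,140),(300,48),(513,285),(590,72)],"C":[(238,215),(362,120),(435,255),(515,40)]}
for k,(n,f,tn,tf) in pl.items():
  for tt in((tn,tf),(tf,tn)):
    x=tri([S(*n),T(*tt[0])]);y=tri([S(*f),T(*tt[1])]);d=y-x
    print(k,x,y,(x+y)/2,np.linalg.norm(d),np.degrees(np.arctan2(d[1],d[0])))
print(tri([(s,(430,190)),(t,(219,242))]))
o=telemetry.get_obs();print(R.from_rotvec(o["tcp_rot"]).as_matrix())
E
```

```text
A [0.4426 0.1631 0.0247] [0.522  0.1685 0.1688] [0.4823 0.1658 0.0968] 0.16464014521220488 3.8700504611198823
A [0.5378 0.1465 0.0982] [0.4268 0.1869 0.0964] [0.4823 0.1667 0.0973] 0.11811292513144692 160.00619728599307
B [0.4598 0.2144 0.0522] [0.5376 0.2118 0.1896] [0.4987 0.2131 0.1209] 0.15787969303010096 -1.923125267185452
B [0.5531 0.1941 0.123 ] [0.4445 0.2338 0.1205] [0.4988 0.2139 0.1218] 0.1156960383170104 159.93952175469926
C [0.4767 0.2655 0.0262] [0.557  0.2538 0.1719] [0.5168 0.2597 0.099 ] 0.1667834357600689 -8.280930358783266
C [0.5731 0.2396 0.1039] [0.4609 0.2814 0.0969] [0.517  0.2605 0.1004] 0.11999562791262092 159.59993446418704
[0.504  0.2121 0.1277]
[[-0.92  -0.392 -0.   ]
 [-0.392  0.92   0.   ]
 [ 0.     0.    -1.   ]]
```

>>> {"op": "carry_out", "data": {"commands": "0 0 0 0 0 0 -8;0 0 0 0 0 0 -8;0 0 0 0 0 0 -8;0 0 0 0 0 0 -8;0 0 0 0 0 0 -8;0 0 0 0 0 0 -8;0 0 0 0 0 0 0", "newtons": 20}}

```text
time_s: 2.3
tcp_pos: [0.2646, -0.621, 0.2423]
tcp_rot: [1.867, -2.526, -0.0]
force: [0.1, 0.6, 0.3]
grip_width: -0.0
```

```bash
cat >> h.py <<'E'
def go(X,yaw=None):
    o=telemetry.get_obs();M=R.from_rotvec(o["tcp_rot"]).as_matrix()
    d=M.T@(np.array(X)-o["tcp_pos"])
    print("t",round(o["time_s"],2),"tcp",np.round(o["tcp_pos"],4),"F",np.round(o["force"],2),"w",round(o["grip_width"],4),"tilt",np.round(M[:2,2],4),"nose",r.nose_length)
    print("tool shift",np.round(d,4))
    if yaw is not None: print("yaw err world deg",(yaw-np.degrees(np.arctan2(M[1,1],M[0,1]))+90)%180-90)
E
python3 -c "
from h import *
go([.52,-.2,.24],160); go([.4995,.2135,.24])"
```

```text
t 2.3 tcp [ 0.2646 -0.621   0.2423] F [0.06 0.59 0.33] w -0.0 tilt [-0. -0.] nose 0.011
tool shift [-0.4774 -0.1207  0.0023]
yaw err world deg -2.935504894597642
t 2.3 tcp [ 0.2646 -0.621   0.2423] F [0.06 0.59 0.33] w -0.0 tilt [-0. -0.] nose 0.011
tool shift [-0.8667  0.0203  0.0023]
```

>>> {"op": "carry_out", "data": {"commands": "0 -0.04 -0.01 0 0 0 1.5;0 -0.045 -0.011 0 0 0 1.5;0 -0.045 -0.011 0 0 0 0;0 -0.045 -0.011 0 0 0 0;0 -0.045 -0.011 0 0 0 0;0 -0.045 -0.011 0 0 0 0;0 -0.045 -0.011 0 0 0 0;0 -0.045 -0.011 0 0 0 0"}}

```text
time_s: 3.1
tcp_pos: [0.4746, -0.3137, 0.2416]
tcp_rot: [1.736, -2.618, 0.001]
force: [1.3, -0.1, -0.9]
grip_width: -0.0004
```

```bash
python3 -c "
from h import *
go([.52,-.2,.24],160); go([.4995,.2135,.24])"
```

```text
t 3.1 tcp [ 0.4746 -0.3137  0.2416] F [ 1.26 -0.15 -0.93] w -0.0004 tilt [ 0.0005 -0.0007] nose 0.011
tool shift [-0.1224  0.0024  0.0015]
yaw err world deg 2.8965401537871855
t 3.1 tcp [ 0.4746 -0.3137  0.2416] F [ 1.26 -0.15 -0.93] w -0.0004 tilt [ 0.0005 -0.0007] nose 0.011
tool shift [-0.4954  0.1822  0.0012]
```

>>> {"op": "carry_out", "data": {"commands": "0 -0.045 0.016 0 0 0 -1.5;0 -0.045 0.016 0 0 0 0;0 -0.045 0.016 0 0 0 0;0 -0.045 0.016 0 0 0 0;0 -0.045 0.016 0 0 0 0;0 -0.045 0.016 0 0 0 0;0 -0.045 0.016 0 0 0 0;0 -0.045 0.016 0 0 0 0"}}

```text
time_s: 3.9
tcp_pos: [0.4959, 0.0829, 0.2429]
tcp_rot: [-1.719, 2.623, -0.005]
force: [1.2, -0.7, -0.5]
grip_width: -0.0003
```

```bash
python3 -c "
from h import *
go([.4995,.2135,.24],160)"
```

```text
t 3.9 tcp [0.4959 0.0829 0.2429] F [ 1.2  -0.68 -0.55] w -0.0003 tilt [0.0058 0.    ] nose 0.011
tool shift [-0.1211  0.0488  0.003 ]
yaw err world deg 3.5164349880401744
```

>>> {"op": "carry_out", "data": {"commands": "0 -0.03 0.012 0 0 0 -3;0 -0.03 0.012 0 0 0 0;0 0 0 0 0 0 0;0 0 0 0 0 0 0"}}

```text
time_s: 4.3
tcp_pos: [0.4959, 0.1566, 0.2437]
tcp_rot: [-1.776, 2.583, -0.005]
force: [-0.4, -0.3, -0.2]
grip_width: 0.0
```

```bash
python3 - <<'E'
from h import *
p=eyes.get_image("wrist");save(p,"w1.png")
go([.4995,.2135,.24],160)
print(np.round(p["xyz"],4))
for X in([.4995,.2135,.1235],[.498,.2135,.102],[.482,.166,.102],[.517,.260,.102]): print(np.round(proj(p,X)))
for l in("plate_proud_top","plate_two_top","plate_three_top"): print(l,[(np.round(q["centre"],1),round(q["p"],2)) for q in eyes.spot_point(p,l)])
E
```

```text
t 4.35 tcp [0.4961 0.1562 0.2437] F [ 0.16 -0.14 -0.68] w -0.0 tilt [0.008  0.0016] nose 0.011
tool shift [-0.0547  0.0174  0.0039]
yaw err world deg 1.0082293033673864
[0.4693 0.0909 0.3739]
[334. 252.]
[334. 242.]
[333. 197.]
[332. 283.]
plate_proud_top [(array([331.8, 247.8]), 0.71)]
plate_two_top []
plate_three_top [(array([327.1, 195.7]), 0.95)]
```

View pics/w1.png

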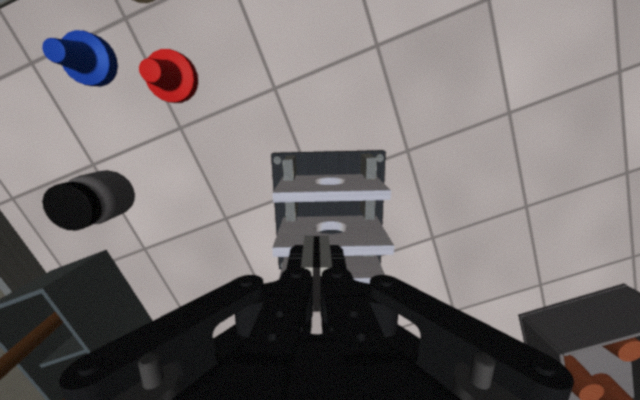

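The proud plate's edge spans columns 272–394 at row 250, with its middle at 333. That matches the predicted (334,252), so I'm going to the hover.

>>> {"op": "carry_out", "data": {"commands": "0 -0.028 0.009 0 0 0 -1;0 -0.027 0.009 0 0 0 0;0 0 0 0.02 0 0 0;0 0 0 0.03 0 0 0;0 0 0 0.02 0 0 0;0 0 0 0 0 0 0"}}

```text
time_s: 5.1
tcp_pos: [0.5014, 0.2096, 0.174]
tcp_rot: [-1.778, 2.576, -0.005]
force: [0.1, -0.8, -0.2]
grip_width: 0.0
```

```bash
python3 - <<'E'
from h import *
go([.4995,.2135,.160],160)
s=eyes.get_image("scene");t=eyes.get_image("top");w=eyes.get_image("wrist")
f=lambda p,a,b,c,d:cv2.resize(p["pixels"][a:b,c:d],(390,390),interpolation=cv2.INTER_CUBIC)
cv2.imwrite("pics/z2.png",np.hstack([f(s,150,250,380,480),f(w,170,290,270,390)])[:,:,::-1])
o=telemetry.get_obs();tip=o["tcp_pos"]+R.from_rotvec(o["tcp_rot"]).apply([0,0,.011])
for p in(s,w): print("tip",np.round(proj(p,tip),1),"edge",np.round(proj(p,[.4995,.2135,.1235]),1),[(np.round(q["centre"],1),round(q["p"],2)) for q in eyes.spot_point(p,"plate_proud_top")])
E
```

```text
t 5.1 tcp [0.5014 0.2096 0.174 ] F [ 0.13 -0.77 -0.22] w 0.0 tilt [0.0115 0.0041] nose 0.011
tool shift [-0.0029  0.0033  0.0139]
yaw err world deg 0.757455322114879
tip [432.9 175.9] edge [430.6 190.3] [(array([430.1, 190.3]), 0.76)]
tip [315.  253.5] edge [322.3 226.3] [(array([320.5, 223.6]), 0.74)]
```

View pics/z2.png

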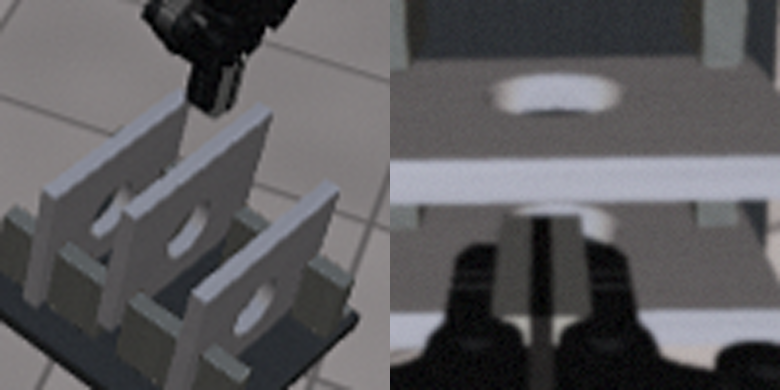

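>>> {"op": "carry_out", "data": {"commands": "0 -0.003 0.003 0.007 -0.5 0.45 -0.7;0 0 0 0.006 0 0 0;0 0 0 0 0 0 0"}}

```text
time_s: 5.65
tcp_pos: [0.5024, 0.2163, 0.166]
tcp_rot: [-1.798, 2.564, 0.001]
force: [-0.3, -1.1, -1.0]
grip_width: -0.0002
```

```bash
python3 - <<'E'
from h import *
go([.4995,.2135,.160],160)
s=eyes.get_image("scene")
o=telemetry.get_obs();tip=o["tcp_pos"]+R.from_rotvec(o["tcp_rot"]).apply([0,0,.011])
print("tip",proj(s,tip))
cv2.imwrite("pics/z3.png",cv2.resize(s["pixels"][160:220,400:460],(540,540),interpolation=cv2.INTER_CUBIC)[:,:,::-1])
E
```

```text
t 5.65 tcp [0.5024 0.2163 0.166 ] F [-0.28 -1.05 -0.96] w -0.0002 tilt [0.0081 0.0061] nose 0.011
tool shift [0.0037 0.0018 0.006 ]
yaw err world deg -0.08687617223168331
tip [np.float64(434.5510778093928), np.float64(180.5640798980166)]
```

View pics/z3.png

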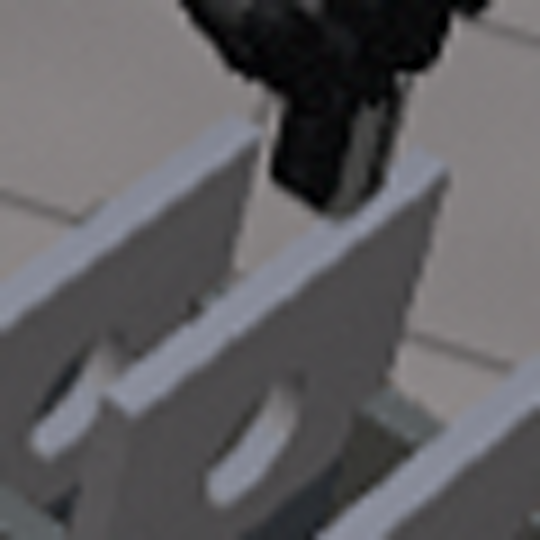

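>>> {"op": "carry_out", "data": {"commands": "0 0.003 0.0018 0.006 -0.2 0.5 0;0 0 0 0 0 0 0;0 0 0 0 0 0 0"}}

```text
time_s: 6.0
tcp_pos: [0.4996, 0.2141, 0.1598]
tcp_rot: [-1.804, 2.571, -0.004]
force: [0.0, 0.4, -0.4]
grip_width: 0.0
```

```bash
python3 - <<'E'
from h import *
go([.4995,.2135,.160],160)
E
```

```text
t 6.0 tcp [0.4996 0.2141 0.1598] F [ 0.05  0.37 -0.36] w 0.0 tilt [ 0.0016 -0.0017] nose 0.011
tool shift [ 0.0006 -0.0001 -0.0002]
yaw err world deg -0.10916002768394151
```

>>> {"op": "carry_out", "data": {"commands": "0 0 0 0 0 0 0;0 0 0 0 0 0 0;0 0 0 0 0 0 0;0 0 0 0 0 0 0;0 0 0 0 0 0 0;0 0 0 0 0 0 0;0 0 0 0 0 0 0;0 0 0 0 0 0 0"}}

```text
time_s: 6.8
tcp_pos: [0.4998, 0.2142, 0.1602]
tcp_rot: [-1.804, 2.571, -0.004]
force: [-0.3, 0.0, 0.4]
grip_width: -0.0003
```

>>> {"op": "carry_out", "data": {"commands": "0 0 0 0 0 0 0;0 0 0 0 0 0 0;0 0 0 0 0 0 0;0 0 0 0 0 0 0;0 0 0 0 0 0 0;0 0 0 0 0 0 0;0 0 0 0 0 0 0;0 0 0 0 0 0 0"}}

```text
time_s: 7.6
tcp_pos: [0.4998, 0.2142, 0.1603]
tcp_rot: [-1.804, 2.571, -0.004]
force: [0.5, 0.6, 0.3]
grip_width: 0.0001
```

>>> {"op": "carry_out", "data": {"commands": "0 0 0 0 0 0 0;0 0 0 0 0 0 0;0 0 0 0 0 0 0;0 0 0 0 0 0 0;0 0 0 0 0 0 0;0 0 0 0 0 0 0;0 0 0 0 0 0 0;0 0 0 0 0 0 0"}}

```text
time_s: 8.4
tcp_pos: [0.4998, 0.2142, 0.1602]
tcp_rot: [-1.804, 2.571, -0.004]
force: [-0.5, -0.9, -0.7]
grip_width: -0.0
```

>>> {"op": "carry_out", "data": {"commands": "0 0 0 0.005 0 0 0;0 0 0 0.005 0 0 0;0 0 0 0.004 0 0 0;0 0 0 0 0 0 0"}}

```text
time_s: 8.8
tcp_pos: [0.4996, 0.2141, 0.1447]
tcp_rot: [-1.804, 2.571, -0.003]
force: [0.2, -1.0, 0.1]
grip_width: 0.0
```

>>> {"op": "carry_out", "data": {"commands": "0 0 0 0.002 0 0 0;0 0 0 0.002 0 0 0;0 0 0 0.002 0 0 0;0 0 0 0.002 0 0 0;0 0 0 0.002 0 0 0;0 0 0 0.002 0 0 0"}}

```text
time_s: 9.4
tcp_pos: [0.4998, 0.2141, 0.1324]
tcp_rot: [-1.804, 2.571, -0.004]
force: [-1.8, -0.7, 4.0]
grip_width: -0.0001
```

>>> {"op": "carry_out", "data": {"commands": "0 0 0 0.002 0 0 0;0 0 0 0.002 0 0 0;0 0 0 0.002 0 0 0;0 0 0 0.002 0 0 0"}}

```text
time_s: 9.8
tcp_pos: [0.4998, 0.2141, 0.1243]
tcp_rot: [-1.804, 2.57, -0.004]
force: [-2.0, -0.3, 2.8]
grip_width: 0.0001
```

>>> {"op": "carry_out", "data": {"commands": "0 0 0 0.002 0 0 0;0 0 0 0.002 0 0 0;0 0 0 0.002 0 0 0;0 0 0 0.002 0 0 0"}}

```text
time_s: 10.2
tcp_pos: [0.4998, 0.2141, 0.1155]
tcp_rot: [-1.804, 2.57, -0.004]
force: [-2.1, -0.5, 4.2]
grip_width: -0.0002
```

>>> {"op": "carry_out", "data": {"commands": "0 0 0 0.001 0 0 0;0 0 0 0.001 0 0 0;0 0 0 0.001 0 0 0"}}

```text
time_s: 10.5
tcp_pos: [0.5, 0.2141, 0.1129]
tcp_rot: [-1.805, 2.57, -0.004]
force: [-8.9, -0.5, 20.6]
grip_width: 0.0001
```

The force stepped up to 20 N with the tip at 0.102 m, so the plate is on its stop. I'll back off straight up and check.

>>> {"op": "carry_out", "data": {"commands": "0 0 0 -0.005 0 0 0;0 0 0 -0.02 0 0 0;0 0 0 -0.04 0 0 0;0 0 0 -0.04 0 0 0;0 0 0 -0.02 0 0 0;0 0 0 0 0 0 0"}}

```text
time_s: 11.1
tcp_pos: [0.4996, 0.214, 0.2409]
tcp_rot: [1.804, -2.571, 0.005]
force: [-0.5, -0.1, -0.5]
grip_width: -0.0001
```

```bash
python3 - <<'E'
from h import *
np.set_printoptions(precision=4,suppress=True)
s=eyes.get_image("scene");t=eyes.get_image("top")
for l in("plate_proud_top","plate_two_top","plate_three_top","print_top"):
  print(l,[[(np.round(q["centre"],1),round(q["p"],2)) for q in eyes.spot_point(p,l)[:3]] for p in(s,t)])
print("print",tri([(s,(268,191)),(t,(379,199))]))
a=cv2.resize(s["pixels"][165:265,370:470],(390,390),interpolation=cv2.INTER_CUBIC)
b=cv2.resize(s["pixels"][170:230,245:305],(390,390),interpolation=cv2.INTER_CUBIC)
c=cv2.resize(t["pixels"][180:220,360:400],(200,200),interpolation=cv2.INTER_CUBIC)
im=np.hstack([a,b]);im[:200,590:780]=c[:,:190]
cv2.imwrite("pics/z4.png",im[:,:,::-1])
go([.598,-.1256,.2])
E
```

```text
plate_proud_top [[(array([428.2, 197.3]), 0.56)], [(array([220.5, 244.2]), 0.56)]]
plate_two_top [[(array([447.2, 215.3]), 0.65)], [(array([196.2, 239.2]), 0.72)]]
plate_three_top [[(array([410.5, 185.6]), 0.7)], [(array([244.2, 255.1]), 0.69)]]
print_top [[(array([268. , 189.8]), 0.94), (array([267.2, 229.4]), 0.93), (array([304.8, 213.3]), 0.77)], [(array([355.7, 154.1]), 0.71), (array([383.3, 196.8]), 0.57), (array([328.6, 190.4]), 0.57)]]
print [ 0.5984 -0.1256  0.0512]
t 11.6 tcp [0.4982 0.213  0.2371] F [-0.87  0.31 -0.06] w -0.0004 tilt [-0.0042 -0.0072] nose 0.011
tool shift [ 0.2841 -0.2091  0.0392]
```

View pics/z4.png

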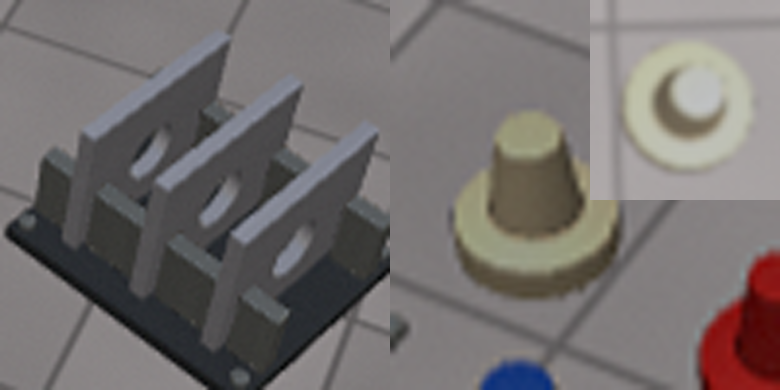

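The three plates are level: their near top corners at (85,135), (160,188) and (235,235) are evenly stepped. The print's tip centre is at scene (266.5,190.3) and top (381.4,198.4).

```bash
python3 - <<'E'
from h import *
s=eyes.get_image("scene");t=eyes.get_image("top")
X=tri([(s,(266.5,190.3)),(t,(381.4,198.4))]);print(X,proj(s,X),proj(t,X))
print(atz(s,(266.5,190.3),.055),atz(t,(381.4,198.4),.055))
for n,u in(("blue",(355.7,154.1)),("red",(328.6,193)),("pin",(425,190)),("rammer",(381,255))): print(n,atz(t,u,.055))
go(X+[0,0,.16])
E
```

```text
[ 0.59915491 -0.13008443  0.05221297] [np.float64(266.064353871879), np.float64(190.22728657048899)] [np.float64(380.9946552030286), np.float64(198.6050180709121)]
[ 0.60120423 -0.12744119  0.055     ] [ 0.59914533 -0.13063762  0.055     ]
blue [ 0.70157446 -0.07700418  0.055     ]
red [ 0.61370523 -0.01401152  0.055     ]
pin [ 0.61604759 -0.22766486  0.055     ]
rammer [ 0.47482359 -0.12469665  0.055     ]
t 11.7 tcp [0.4982 0.213  0.2374] F [ 0.66 -0.03 -0.11] w -0.0001 tilt [-0.0038 -0.0069] nose 0.011
tool shift [ 0.2881 -0.2117  0.0272]
```

>>> {"op": "carry_out", "data": {"commands": "0 0.036 -0.0265 0 0 -0.4 0;0 0.036 -0.0265 0 0 0 0;0 0.036 -0.0265 0 0 0 0;0 0.036 -0.0265 0 0 0 0;0 0.036 -0.0265 0 0 0 0;0 0.036 -0.0265 0 0 0 0;0 0.036 -0.0265 0 0 0 0;0 0 0 0 0 0 0"}}

```text
time_s: 12.5
tcp_pos: [0.5914, -0.0958, 0.2371]
tcp_rot: [1.813, -2.565, 0.0]
force: [-0.6, -0.4, -0.4]
grip_width: -0.0002
```

```bash
python3 - <<'E'
from h import *
go([.6,-.129,.15])
E
```

```text
t 12.5 tcp [ 0.5914 -0.0958  0.2371] F [-0.56 -0.43 -0.35] w -0.0002 tilt [-0.0001 -0.0001] nose 0.011
tool shift [ 0.0284 -0.0192  0.0871]
```

>>> {"op": "carry_out", "data": {"commands": "0 0 0 0 0 0 0;0 0 0 0 0 0 0"}}

```text
time_s: 12.7
tcp_pos: [0.5912, -0.097, 0.2364]
tcp_rot: [1.809, -2.567, -0.001]
force: [-0.3, 0.8, 0.6]
grip_width: -0.0004
```

```bash
python3 - <<'E'
from h import *
go([.6,-.129,.16])
w=eyes.get_image("wrist");save(w,"w2.png")
print(proj(w,[.6,-.129,.055]),[(np.round(q["centre"],1),round(q["p"],2),np.round(atz(w,q["centre"],.055),4)) for q in eyes.spot_point(w,"print_top")])
E
```

```text
t 12.7 tcp [ 0.5912 -0.097   0.2364] F [-0.34  0.81  0.65] w -0.0004 tilt [-0.0011 -0.0001] nose 0.011
tool shift [ 0.0271 -0.0191  0.0764]
[np.float64(298.67398780460144), np.float64(161.15487182496284)] [(array([296. , 157.7]), 0.87, array([ 0.6015, -0.1336,  0.055 ])), (array([236.2, 234.4]), 0.59, array([ 0.7023, -0.0717,  0.055 ])), (array([317. , 246.2]), 0.58, array([ 0.6156, -0.0241,  0.055 ]))]
```

View pics/w2.png

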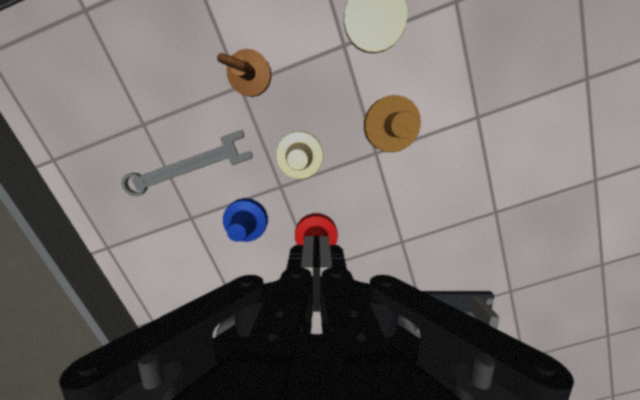

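The cream print's tip is at (297,159), close to the predicted (299,161). My averaged target is (0.600, -0.131).

>>> {"op": "carry_out", "data": {"commands": "0 0.015 -0.01 0 0 0 0;0 0.014 -0.0095 0 0 0 0;0 0 0 0.04 0 0 0;0 0 0 0.04 0 0 0;0 0 0 0.025 0 0 0;0 0 0 0 0 0 0;0 0 0 0 0 0 0"}}

```text
time_s: 13.5
tcp_pos: [0.6032, -0.1271, 0.1326]
tcp_rot: [-1.82, 2.554, -0.006]
force: [0.3, 0.5, 0.6]
grip_width: 0.0002
```

```bash
python3 - <<'E'
from h import *
go([.6,-.131,.092])
E
```

```text
t 13.5 tcp [ 0.6032 -0.1271  0.1326] F [0.29 0.51 0.6 ] w 0.0002 tilt [ 0.0064 -0.0001] nose 0.011
tool shift [0.0048 0.0019 0.0405]
```

>>> {"op": "carry_out", "data": {"commands": "0 0.005 0.002 0 -0.35 0.1 0;0 0 0 0.01 0 0 0;0 0 0 0.01 0 0 0;0 0 0 0.01 0 0 0;0 0 0 0 0 0 0;0 0 0 0 0 0 0"}}

```text
time_s: 14.1
tcp_pos: [0.6022, -0.1311, 0.1051]
tcp_rot: [-1.822, 2.552, -0.006]
force: [-0.0, 0.1, 1.0]
grip_width: 0.0
```

```bash
python3 - <<'E'
from h import *
go([.6,-.131,.091])
s=eyes.get_image("scene");w=eyes.get_image("wrist")
o=telemetry.get_obs();tip=o["tcp_pos"]+R.from_rotvec(o["tcp_rot"]).apply([0,0,.011])
print(proj(s,tip),proj(w,tip),proj(s,[.6,-.131,.055]),proj(w,[.6,-.131,.055]))
cv2.imwrite("pics/z5.png",np.hstack([cv2.resize(p["pixels"][a:a+60,b:b+60],(390,390),interpolation=cv2.INTER_CUBIC) for p,a,b in((s,160,240),(w,200,285))])[:,:,::-1])
E
```

```text
t 14.1 tcp [ 0.6022 -0.1311  0.1051] F [-0.04  0.11  0.96] w 0.0 tilt [0.007  0.0003] nose 0.011
tool shift [0.0006 0.0022 0.0141]
[np.float64(263.63208985283256), np.float64(177.4374531452357)] [np.float64(315.238362444795), np.float64(252.12028854227054)] [np.float64(265.4401960136343), np.float64(189.45611146657762)] [np.float64(318.866849713379), np.float64(225.5282917644193)]
```

View pics/z5.png

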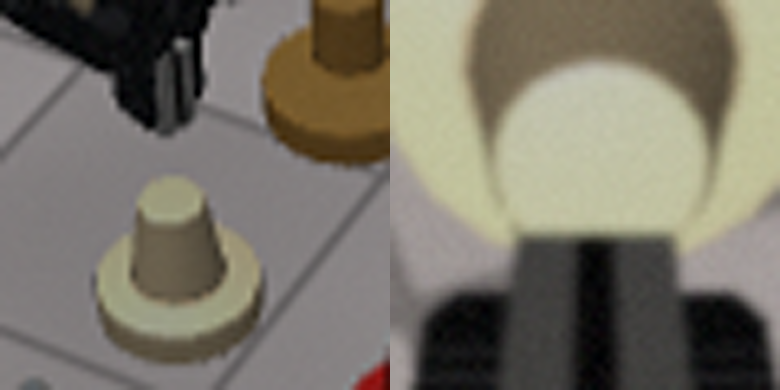

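The spigot tip is at wrist pixel (318,225), against a predicted (319,225.5). Lowering another 13 mm.

>>> {"op": "carry_out", "data": {"commands": "0 0 0.002 0.005 -0.4 0.1 0;0 0 0 0.007 0 0 0;0 0 0 0 0 0 0;0 0 0 0 0 0 0"}}

```text
time_s: 14.6
tcp_pos: [0.6005, -0.1303, 0.0926]
tcp_rot: [-1.825, 2.556, 0.001]
force: [0.1, 0.6, 0.1]
grip_width: 0.0001
```

```bash
python3 - <<'E'
from h import *
go([.6,-.131,.091])
E
```

```text
t 14.6 tcp [ 0.6005 -0.1303  0.0926] F [0.05 0.62 0.12] w 0.0001 tilt [0.     0.0011] nose 0.011
tool shift [0.0008 0.0002 0.0016]
```

>>> {"op": "carry_out", "data": {"commands": "0 0 0 0.0015 0 0 0;0 0 0 0 0 0 0;0 0 0 0 0 0 0;0 0 0 0 0 0 0;0 0 0 0 0 0 0;0 0 0 0 0 0 0;0 0 0 0 0 0 0;0 0 0 0 0 0 0"}}

```text
time_s: 15.4
tcp_pos: [0.6008, -0.1303, 0.0915]
tcp_rot: [-1.825, 2.556, 0.001]
force: [0.2, 0.6, 0.5]
grip_width: 0.0001
```

>>> {"op": "carry_out", "data": {"commands": "0 0 0 0 0 0 0;0 0 0 0 0 0 0;0 0 0 0 0 0 0;0 0 0 0 0 0 0;0 0 0 0 0 0 0;0 0 0 0 0 0 0;0 0 0 0 0 0 0;0 0 0 0 0 0 0"}}

```text
time_s: 16.2
tcp_pos: [0.6008, -0.1303, 0.0915]
tcp_rot: [-1.825, 2.556, 0.001]
force: [0.2, 0.7, -0.4]
grip_width: 0.0002
```

>>> {"op": "carry_out", "data": {"commands": "0 0 0 0 0 0 0;0 0 0 0 0 0 0;0 0 0 0 0 0 0;0 0 0 0 0 0 0;0 0 0 0 0 0 0;0 0 0 0 0 0 0;0 0 0 0 0 0 0;0 0 0 0 0 0 0"}}

```text
time_s: 17.0
tcp_pos: [0.6008, -0.1303, 0.0915]
tcp_rot: [-1.825, 2.556, 0.001]
force: [0.2, -0.3, -0.4]
grip_width: 0.0001
```

>>> {"op": "carry_out", "data": {"commands": "0 0 0 0 0 0 0;0 0 0 0 0 0 0;0 0 0 0 0 0 0;0 0 0 0 0 0 0;0 0 0 0 0 0 0"}}

```text
time_s: 17.5
tcp_pos: [0.6008, -0.1303, 0.0915]
tcp_rot: [-1.825, 2.556, 0.001]
force: [0.6, -0.1, 0.2]
grip_width: -0.0001
```

>>> {"op": "carry_out", "data": {"commands": "0 0 0 -0.02 0 0 0;0 0 0 -0.04 0 0 0;0 0 0 -0.04 0 0 0;0 0 0 0 0 0 0;0 0 0 0 0 0 0;0 0 0 0 0 0 0"}}

```text
time_s: 18.1
tcp_pos: [0.6, -0.1306, 0.1941]
tcp_rot: [1.825, -2.557, -0.002]
force: [-0.9, 0.5, -0.2]
grip_width: -0.0
```

```bash
python3 - <<'E'
from h import *
go([.6,-.131,.19])
s=eyes.get_image("scene")
print([(np.round(q["centre"],1),round(q["p"],2)) for q in eyes.spot_point(s,"print_top")])
r.hand_in()
E
```

```text
t 18.1 tcp [ 0.6    -0.1306  0.1941] F [-0.85  0.46 -0.23] w -0.0 tilt [-0.0013  0.0009] nose 0.011
tool shift [ 0.0004 -0.0001  0.0041]
[(array([266.9, 184.5]), 0.92), (array([270. , 228.2]), 0.87), (array([305.4, 210.3]), 0.59)]
the job is handed in; nothing more can be done
```

The job is done and handed in at about 18 s, well inside the 48 s limit.

- **Plate pointing:** the middle plate was the proud one. I held the shut fingertips about 2.4 cm above the middle of its top edge for 2.4 s.
- **Plate pressing:** I pressed it straight down. It slid at about 3–4 N and met its stop with the fingertips at 0.102 m, peaking at about 21 N. A later picture showed all three plates level.
- **Print pointing:** I held the fingertips about 2.5 cm above the cream print's tip for over 2.5 s. Force readings stayed at noise level, so nothing was touched. I then rose about 10 cm clear.

**Checks that disagreed:**
- The two-camera heights read about 3 mm lower than the stated ones, and I allowed for that in both hovers.
- In the last picture the network put the print's tip about 5 px higher than before (row 184.5 against 190). It also shifted the look-alikes by 1–4 px, so I take it as detector scatter. I did not look at that picture by eye.

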